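# Lengthen the grabber by one pin hole

### The job

Take the grabber tool out of the blue tray and lay it in the grey two-fork holding rack, neck in the narrow front fork and handle in the wide rear fork, and let go of it there. Then take it again at the tube: press the spring pin in flush, slide the tube outwards past it and on until the pin springs out through the very next hole. Do not wrench it against the rack once the pin has caught; leave the lengthened grabber lying in the rack, and do not shove the pliers, the clear cube or the carton about.

Things in the scene. Friction and masses are not known exactly. Their poses are not given: they have to be found in the camera images.
- tool: Grabber tool, 200 mm long collapsed, about 0.33 kg, balanced near x = -25 mm. Origin on the shaft axis, middle of the bare round neck (16 mm thick, x -8 to +10 mm). x along the shaft to the jaws, z up, y to the side where the pin stands out. Starts level in the tray, axis 26 mm above the table. Handle, rod and pin are one piece; tube and jaw head slide on the rod towards +x.
- handle (a point): Point on the shaft axis inside the black ribbed handle, 34 mm behind the tool's origin. The handle is 36 mm wide and 36 mm high, from x = -82 to -8 mm of the tool: grip it here across y.
- tube_rear (a point): Rear end of the aluminium square tube, on the axis; starts at x = 10 mm of the tool. Tube 28 x 28 x 88 mm, wall 2 mm, then the jaw head (28 wide, 36 high) and jaws 30 mm further. The tube's +y side has three 14 mm square holes, at 16, 44 and 72 mm from this end; the pin starts in the one at 72.
- pin_tip (a point): Outer tip of the round-headed steel pin, 12 mm across, at x = 82 mm of the tool on the axis height, standing 6.5 mm out of the tube's +y side. Clamping the tube there, a pad on the pin, presses it flush (5 N); then the tube slides: some 15 N to start, 1 to 2 N on the way, the pin under the wall. At the next hole, clear of the pads, it snaps out by itself and the tube stops dead.
- tube (a joint): How far the tube has been slid out, m: 0 at the start (pin in the first hole), 0.028 with the pin in the next hole, 0.056 in the last; play about 1 mm each way.
- pin (a joint): How far the pin is pressed in, m: 0 fully out, 0.0065 flush with the tube's outside, about 0.0085 when it rides under the wall.
- tray: Blue tray, fixed. Origin on the table below the tool's neck at the start; x towards the jaws. Floor 8 mm thick. From x = 12 to 140 mm a trough, walls up to 40 mm above the table, inner width 52 mm, holds the tube (no room for fingers); from -92 to -2 mm an open flat floor 110 mm wide lies under the handle.
- rack: Grey plastic holding rack, fixed. Origin on the table below the middle of the front fork; x: where the jaws shall point. Base 10 mm thick, x -89 to 21 mm, 90 mm wide. A tool laid in lies level, axis 50 mm above the table, its origin over the rack's (play 4 to 6 mm along x, 2 mm across); the handle's shoulder stops at the front fork when the tube is pulled out.
- front_fork (a point): Middle of the narrow slot's bottom in the rack's front fork, for the neck: upright plate 8 mm thick, 68 mm wide, at the rack's x = 0; slot 21 mm wide, its bottom 42 mm above the table, flared lips up to 63 mm.
- rear_fork (a point): Middle of the wide slot's bottom in the rack's rear fork, for the handle: upright plate 8 mm thick, 68 mm wide, at the rack's x = -68 mm; slot 40 mm wide, its bottom 32 mm above the table, flared lips up to 63 mm. Between the forks there is free room for the fingers down to the base.
- pliers: Bystander: grey slotted stand 70 x 170 mm with three stainless pliers upright in it, 130 mm high. Origin under its centre.
- cube: Bystander: clear cube box with a flip-top, 94 mm wide, 90 mm high. Origin under its centre.
- carton: Bystander: closed cardboard carton 110 x 80 x 60 mm. Origin under its centre.
There are look-alikes about, which are no part of the job. There is more than one size of the tool; the job needs the smaller. Leave any pink look-alike of the rack alone.

How it is judged:
On the way, in this order (a step that is already met when the one before it is completed fails the run):
1. the tool, still collapsed, lies in the rack and has been let go (x of tool in the frame of rack between -0.01 and 0.01 m and y of tool in the frame of rack between -0.006 and 0.006 m and z of tool in the frame of rack between 0.044 and 0.056 m and x of handle in the frame of rack below -0.02 m and angle between tool's own z axis and vertical below 0.12 rad and linear speed of tool below 0.02 m/s and contact force between the fingers and tool below 0.1 N and value of joint tube below 0.005 m), for 0.2 s.
2. in the rack, the pin is pressed in and the tube is on its way to the next hole (x of tool in the frame of rack between -0.01 and 0.01 m and y of tool in the frame of rack between -0.006 and 0.006 m and z of tool in the frame of rack between 0.044 and 0.056 m and x of handle in the frame of rack below -0.02 m and angle between tool's own z axis and vertical below 0.12 rad and value of joint tube between 0.008 and 0.022 m and value of joint pin above 0.006 m), for 0.02 s.
3. the pin has sprung out through the next hole (x of tool in the frame of rack between -0.01 and 0.01 m and y of tool in the frame of rack between -0.006 and 0.006 m and z of tool in the frame of rack between 0.044 and 0.056 m and x of handle in the frame of rack below -0.02 m and angle between tool's own z axis and vertical below 0.12 rad and value of joint tube between 0.025 and 0.031 m and value of joint pin below 0.002 m), for 0.1 s.
At the end, for the whole second after the job is handed in: The grabber lies at rest in the rack, let go: its origin within 10 mm along and 6 mm across of the rack's and 44 to 56 mm above the table, tilted less than 0.12 rad, handle at the rear fork; the tube is out 28 mm (within 3 mm) and the pin is out through the next hole (within 2 mm of fully out) (all of step 3 and linear speed of tool below 0.02 m/s and contact force between the fingers and tool below 0.1 N); the robot touches nothing.
It fails at once if once the tube is out, the tool is wrenched against the rack with over 30 N (value of joint tube above 0.024 m and contact force between tool and rack above 30 N).
It fails at once if the plier stand is pushed more than 20 mm (distance of pliers from where it was at the start of the episode above 0.02 m).
It fails at once if the clear cube is pushed more than 20 mm (distance of cube from where it was at the start of the episode above 0.02 m).
It fails at once if the carton is pushed more than 20 mm (distance of carton from where it was at the start of the episode above 0.02 m).
It also fails if it takes over 51 s, if anything falls off the work surface, if the arm or the gripper's body presses on something with over 40 N, if the wrist force passes 120 N, or if a joint passes its speed limit or range.

### The arm

A 6-joint arm with a two-finger parallel gripper is mounted at the origin on the work surface. World frame = base frame: x ahead of the robot, y to its left, z up, the work surface at z = 0. Lengths are in m, angles in rad, forces in N, time in s.
With the tool pointing down it reaches from about 0.2 to 0.875 m from the base axis. Payload 3.4 kg.
Tool frame: the origin (TCP) lies at the very end of the fingers, on their centre line; the grasp point (between the pads) lies 19 mm behind it; z points along the fingers, y is the direction in which the jaws open and shut (so a half turn about z gives the same grasp; the last joint's range is limited). The gripper opens to 94 mm and grips with 3 to 60 N. Pads are 16 mm wide; open, the fingers measure 119 mm over their backs; the gripper's body (75 mm by 177 mm) begins 78 mm behind the grasp point.
Start: joints at [-0.121, 0.276, 1.505, -0, 1.361, -0.121], TCP at [0.575, -0, 0.205] pointing down, gripper open.
Joint ranges: [-2.89, 2.89], [-0.75, 2.08], [0.22, 2.7], [-1.18, 4.32], [0.11, 2.71], [-2.7, 2.7]. Speed limits (rad/s): [2.57, 2.57, 3.14, 3.14, 3.14, 3.14].

### API

Orientations are given as a 3x3 rotation matrix whose columns are the frame's x, y, z axes.
In Python, from plant import ctrl gives the robot as it stands.
- The arm moves only by the tool play_rows, never from a script. Its argument "increments" is a list of rows, each a list of 6 numbers: the shift along the tool's x, y, z in mm, then the turn, a rotation vector about the tool's x, y, z in rad. A call has 1 to 5 rows; each row is the pose to reach, as a shift and turn from the pose commanded when the call began, along the tool's axes at that moment; what a row does not reach only later rows make up. A row lasts 1/10 s, in which the tool goes at most 50 mm and 8.59 degrees, less where a joint would pass 70% of its speed; a pose out of reach is approached as far as the arm can. A call with a gripper value outside its range is refused whole. "gripper" is the opening, from 0 (shut) to 1 (fully open), set as the call begins (left out, the last holds). The fingers move at their own pace and stop on an object; "grip_force" is the grip in N (left out, the last holds). Time passes only in rows, so rows that repeat a pose let the fingers close. It gives the time, the measured TCP pose, the force and the opening at its end, in the units of the state.
- ctrl.sense(): the state, without advancing time (a new reading comes with each control period).
- ctrl.read_camera(name): name is "scene" or "side" or "wrist"; returns a dict with "pixels" (420x560x3 uint8, red, green, blue), "mtx" (3x3 intrinsics, pixels), "eye" and "rotation" of the camera in the world; the wrist camera has in their place "tool_from_camera" (4x4, takes a point from camera to tool coordinates, whose origin is the TCP and whose axes are the flange's). Camera axes: x right, y down, z forward; pixel columns grow to the right and rows downward; lengths in m; the calibration is good to about 2 mm. A picture is of the moment at which its call begins: read the wrist's pose just before it. There is no depth.
- ctrl.job_done(): hands the job in, once; it reports no verdict.
The state is a dict: "time": time; "qpos": joint angles; "qvel": joint speeds; "effort": joint torques, N m; "position": TCP position; "tool_rot": TCP orientation; "ft_force": force on the tool from outside, world axes, zero at the start; "wrist_torque": the same for the moment, N m; "finger_gap": finger opening in m.
Only numpy, scipy, OpenCV 4.12 (cv2) and the standard library are available. Lean on these libraries where they do the work, as an engineer would, in place of code of your own. Each camera call takes 0.05 s, during which the arm holds its last target. There are 200 camera calls.

## Working session

There is one attempt and no reset: what is moved stays moved. The work goes in short steps, Python scripts to look and compute and a tool call to move; the robot and the scene stay as the last step left them, time stands still between calls to the robot, and variables do not carry over. Pictures are saved under pics/ and viewed, on a budget of 10 in all, crops included, one or two more only if the job needs it, and the job is handed in when it is done.

Besides the shell and the picture viewer there is one more tool, called after "Call:" as name([rows], argument=value, ...), one row to a line, values as JSON. play_rows: Moves the arm, as the interface text tells. Its arguments: {"type":"object","properties":{"increments":{"type":"array"},"gripper":{"type":"number"},"grip_force":{"type":"number"}},"required":["increments"]}

```bash
mkdir -p pics; ls; cat > h.py <<'E'
import numpy as np, cv2
from plant import ctrl
def shot(name,fn=None):
    s=ctrl.sense(); r=ctrl.read_camera(name); im=np.array(r["pixels"])
    K=np.array(r["mtx"])
    if name=="wrist":
        T=np.array(r["tool_from_camera"]); R0=np.array(s["tool_rot"]); p=np.array(s["position"])
        R=R0@T[:3,:3]; e=R0@T[:3,3]+p
    else: R=np.array(r["rotation"]); e=np.array(r["eye"])
    if fn: cv2.imwrite("pics/"+fn,im[:,:,::-1])
    np.savez("last_%s.npz"%name,im=im,K=K,R=R,e=e)
    return im,K,R,e
def load(n):
    d=np.load("last_%s.npz"%n); return d["im"],d["K"],d["R"],d["e"]
def ray(c,uv,z):
    im,K,R,e=c; d=R@np.linalg.solve(K,np.array([uv[0],uv[1],1.0])); return e+d*(z-e[2])/d[2]
def proj(c,P):
    im,K,R,e=c; q=K@(R.T@(np.array(P)-e)); return q[:2]/q[2]
E
python3 - <<'E'
from h import *
a=shot("scene"); b=shot("side"); c=shot("wrist")
for n,x in zip("scene side wrist".split(),(a,b,c)): cv2.imwrite("pics/%s0.png"%n,x[0][:,:,::-1]); print(n,x[3].round(3),x[2][:,2].round(2))
s=ctrl.sense(); print(s["position"],s["tool_rot"],s["finger_gap"],s["time"])
E
```

```text
pics
scene [1.608 0.55  0.903] [-0.73 -0.36 -0.58]
side [-0.395 -0.914  0.915] [ 0.6   0.59 -0.54]
wrist [0.575 0.068 0.383] [-0.   -0.23 -0.97]
[5.74574129e-01 4.71750115e-05 2.04802180e-01] [[ 5.80874978e-05  9.99999028e-01 -1.39294085e-03]
 [ 9.99999982e-01 -5.78335320e-05  1.82363101e-04]
 [ 1.82282365e-04 -1.39295142e-03 -9.99999013e-01]] 0.09400994008057995 0.15
```

View pics/scene0.png

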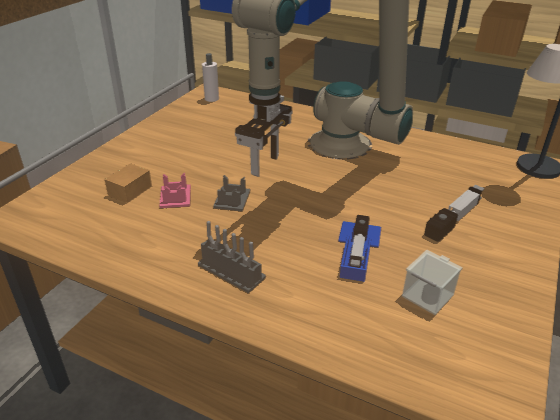

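View pics/side0.png

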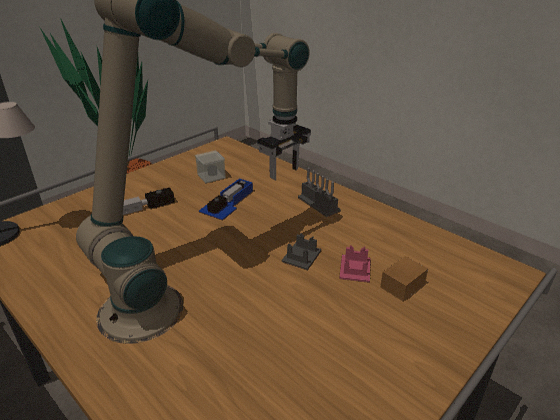

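Candidates: tool in blue tray at scene (358,245) (chosen: it lies in the tray); larger grabber loose on the table at (455,212) is a look-alike. Rack: grey at (232,192) chosen; pink (175,190) is to be left alone. Bystanders: pliers (230,262), cube (432,280), carton (128,184).

```bash
python3 - <<'E'
from h import *
a=load("scene"); b=load("side")
for n,c,pts in (("scene",a,dict(trayhandle=(362,225),trayjaw=(355,270),rack=(232,196),cube=(432,290),pliers=(230,270),carton=(128,190))),("side",b,dict(trayhandle=(215,208),trayjaw=(245,187),rack=(301,256),cube=(211,172),pliers=(318,203),carton=(404,285)))):
    for k,v in pts.items(): print(n,k,ray(c,v,0.02).round(3))
for n,c in (("scene",a),("side",b)):
    hsv=cv2.cvtColor(c[0],cv2.COLOR_RGB2HSV); m=cv2.inRange(hsv,(110,150,60),(130,255,255)); 
    if n=="scene": m[:150]=0
    k,l,st,ce=cv2.connectedComponentsWithStats(m); i=[j for j in range(1,k) if st[j,4]>60]; print(n,st[i],[ray(c,ce[j],.02).round(3) for j in i])
E
```

```text
scene trayhandle [0.453 0.243 0.02 ]
scene trayjaw [0.64  0.289 0.02 ]
scene rack [ 0.494 -0.154  0.02 ]
scene cube [0.623 0.478 0.02 ]
scene pliers [0.782 0.01  0.02 ]
scene carton [ 0.611 -0.452  0.02 ]
side trayhandle [0.46  0.238 0.02 ]
side trayjaw [0.641 0.274 0.02 ]
side rack [ 0.469 -0.175  0.02 ]
side cube [0.627 0.469 0.02 ]
side pliers [ 0.748 -0.009  0.02 ]
side carton [ 0.575 -0.477  0.02 ]
scene [[339 222  15  43 252]
 [364 225  16  26 228]] [array([0.517, 0.221, 0.02 ]), array([0.489, 0.284, 0.02 ])]
side [[199 198  37  21 232]] [array([0.463, 0.212, 0.02 ])]
```

```bash
python3 - <<'E'
from h import *
c=load("wrist"); print(c[1],proj(c,[.48,-.165,.03]),proj(c,[.54,.26,.03]))
print(ctrl.sense()["qpos"])
E
```

```text
[[303.59829819   0.         280.69565802]
 [  0.         303.59829819 209.28115079]
 [  0.           0.           1.        ]] [208.96324863 319.47528051] [246.05602068 -64.06639022]
[-1.21007459e-01  2.76459323e-01  1.50583179e+00  1.31740670e-05
  1.36070631e+00 -1.20952255e-01]
```

Call:
play_rows([
  [-50,-30,-20,0,0,0],
  [-100,-60,-40,0,0,0],
  [-130,-90,-45,0,0,0],
  [-130,-90,-45,0,0,0],
])

```text
time: 0.55
position: [0.4829, -0.1327, 0.2515]
tool_rot: [[0.003, 1.0, 0.0], [1.0, -0.003, -0.002], [-0.002, 0.0, -1.0]]
ft_force: [0.4, 0.4, 0.5]
finger_gap: 0.0941
```

```bash
python3 - <<'E'
from h import *
c=shot("wrist","w1.png"); print(c[3],ctrl.sense()["position"])
E
```

```text
[ 0.48291351 -0.06408561  0.42966366] [ 0.48268696 -0.13302928  0.25156703]
```

View pics/w1.png

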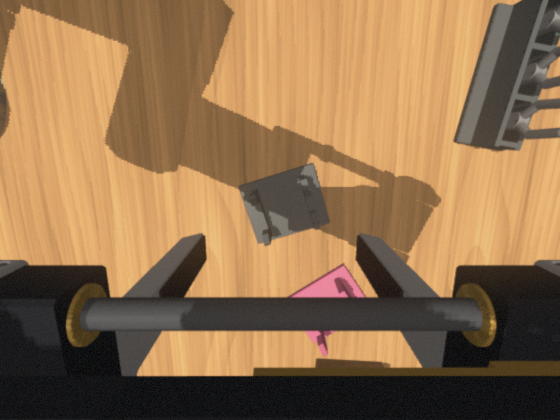

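```bash
python3 - <<'E'
from h import *
c=load("wrist"); im=c[0][150:260,225:345,::-1].astype(float)
im=np.clip(im*2.2,0,255).astype(np.uint8)
cv2.imwrite("pics/w1c.png",cv2.resize(im,None,fx=5,fy=5,interpolation=cv2.INTER_CUBIC))
E
```

```text
(no output)
```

View pics/w1c.png

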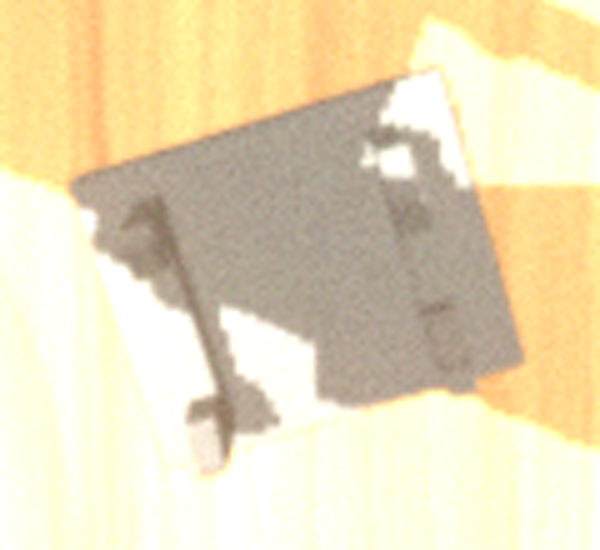

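```bash
cat > rack.py <<'E'
from h import *
def fit(P,M): # 2D rigid fit
    P=np.array(P)[:,:2];M=np.array(M);p=P-P.mean(0);m=M-M.mean(0)
    th=np.arctan2((m[:,0]*p[:,1]-m[:,1]*p[:,0]).sum(),(m*p).sum());R=np.array([[np.cos(th),-np.sin(th)],[np.sin(th),np.cos(th)]])
    t=P.mean(0)-R@M.mean(0);return t,th,(P-(M@R.T+t))
E
python3 - <<'E'
from rack import *
c=load("wrist")
C=[(239.6,187),(312.4,164),(329.6,221.6),(258,243.4)]
P=[ray(c,u,.01) for u in C]
t,th,r=fit(P,[(-.089,.045),(.021,.045),(.021,-.045),(-.089,-.045)])
print(t,th,np.degrees(th),r.round(4))
R=np.array([[np.cos(th),-np.sin(th)],[np.sin(th),np.cos(th)]])
for x in [(0,.0105,.06),(0,-.0105,.06),(-.068,.02,.06),(-.068,-.02,.06),(0,.034,.06),(0,-.034,.06),(-.068,.034,.06),(-.068,-.034,.06)]:
    q=R@x[:2]+t; u=proj(c,[*q,x[2]]); print(x,((u-[225,150])*5).round())
E
```

```text
[ 0.52084315 -0.14914971] 0.30115213548312847 17.254746354535225 [[ 0.0027 -0.001 ]
 [-0.0013 -0.0021]
 [-0.0015  0.0016]
 [ 0.      0.0015]]
(0, 0.0105, 0.06) [420. 239.]
(0, -0.0105, 0.06) [443. 317.]
(-0.068, 0.02, 0.06) [148. 283.]
(-0.068, -0.02, 0.06) [198. 428.]
(0, 0.034, 0.06) [393. 149.]
(0, -0.034, 0.06) [468. 402.]
(-0.068, 0.034, 0.06) [130. 231.]
(-0.068, -0.034, 0.06) [215. 478.]
```

Call:
play_rows([
  [50,10,0,0,0,0.15],
  [100,20,0,0,0,0.3],
  [150,30,0,0,0,0.45],
  [200,40,0,0,0,0.6],
  [250,40,0,0,0,0.75],
])

```text
time: 1.1
position: [0.5239, 0.0908, 0.2497]
tool_rot: [[0.62, 0.784, -0.0], [0.784, -0.62, 0.001], [0.001, -0.001, -1.0]]
ft_force: [-0.1, 0.6, 0.3]
finger_gap: 0.094
```

Call:
play_rows([
  [40,-25,0,0,0,0.15],
  [80,-50,0,0,0,0.3],
  [110,-75,0,0,0,0.45],
  [135,-92,0,0,0,0.6],
  [135,-92,0,0,0,0.675],
])

```text
time: 1.6
position: [0.5333, 0.2565, 0.2491]
tool_rot: [[0.973, 0.23, -0.002], [0.23, -0.973, 0.003], [-0.001, -0.003, -1.0]]
ft_force: [-0.7, -0.8, -0.3]
finger_gap: 0.0942
```

Call:
play_rows([
  [0,0,0,0,0,0],
])

```text
time: 1.7
position: [0.5333, 0.2531, 0.2493]
tool_rot: [[0.973, 0.233, -0.002], [0.233, -0.973, 0.0], [-0.002, -0.001, -1.0]]
ft_force: [-0.7, 0.9, 0.7]
finger_gap: 0.0941
```

```bash
python3 - <<'E'
from h import *
c=shot("wrist","w2.png"); print(c[3],ctrl.sense()["position"],ctrl.sense()["qpos"])
im=np.clip(c[0].astype(float)*1.6,0,255).astype(np.uint8)
cv2.imwrite("pics/w2b.png",im[:,:,::-1])
E
```

```text
[0.59913772 0.26956265 0.42751553] [0.53344201 0.25215302 0.24954134] [3.23367905e-01 2.79150323e-01 1.39191286e+00 4.54754168e-04
 1.47188043e+00 1.65858410e+00]
```

View pics/w2b.png

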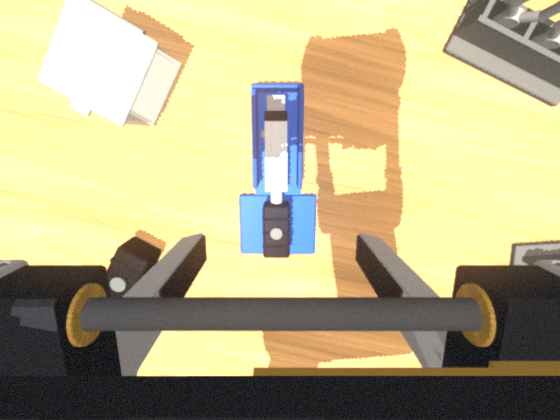

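Wrist view: the small grabber in the blue tray, handle (276,230), neck (277,198), tube (277,150), jaws up (world +x); the big look-alike is at (130,270), cube at (105,60).

```bash
python3 - <<'E'
from rack import *
c=load("wrist"); im=c[0]
hsv=cv2.cvtColor(im,cv2.COLOR_RGB2HSV)
m=cv2.inRange(hsv,(110,120,40),(130,255,255)); n,l,st,ce=cv2.connectedComponentsWithStats(m); 
for j in range(1,n):
    if st[j,4]>80: print("blue",st[j],ce[j])
# tool: non-blue region within tray columns
for v in range(86,262,6):
    row=m[v,235:325]; idx=np.where(row==0)[0]
    bl=np.where(row>0)[0]
    if len(bl)<4: continue
    L,Rr=bl.min(),bl.max(); ins=[i for i in idx if L<i<Rr]
    if ins: print(v,L+235,Rr+235,"gap",min(ins)+235,max(ins)+235, im[v,277])
# yaw from left/right tray edges of flat floor (z=.008)
E
```

```text
blue [252  84  49   5 199] [276.28643216  85.62311558]
blue [ 283   90   33  163 2833] [297.99858807 184.74761737]
blue [ 240  150   30  103 1659] [253.42194093 213.24532851]
86 252 300 gap 299 299 [ 87 122 208]
92 252 302 gap 255 299 [ 70  88 149]
98 287 302 gap 297 299 [167 157 149]
104 286 301 gap 297 299 [119 108 103]
110 287 301 gap 298 298 [98 90 86]
116 288 301 gap 297 298 [60 48 43]
122 288 301 gap 298 298 [145 135 128]
128 288 301 gap 297 298 [145 137 130]
134 288 301 gap 297 298 [145 137 129]
140 288 301 gap 297 298 [143 135 129]
146 288 301 gap 298 298 [146 138 132]
152 261 301 gap 264 287 [144 135 132]
158 254 301 gap 256 288 [189 184 175]
164 253 301 gap 257 288 [238 236 229]
170 254 301 gap 257 288 [238 236 229]
176 254 301 gap 257 288 [238 236 230]
182 254 301 gap 257 288 [238 237 230]
188 256 300 gap 265 287 [238 237 230]
194 255 299 gap 270 282 [225 219 210]
200 240 315 gap 267 283 [225 219 207]
206 240 315 gap 263 289 [57 50 56]
212 241 314 gap 263 289 [72 65 69]
218 241 314 gap 263 289 [62 54 59]
224 241 314 gap 263 289 [70 62 67]
230 241 314 gap 263 289 [152 150 144]
236 241 314 gap 263 289 [151 148 142]
242 241 313 gap 263 289 [72 65 65]
248 242 313 gap 263 289 [70 61 58]
```

```bash
python3 - <<'E'
from rack import *
c=load("wrist"); im=c[0]
print(im[184:208,277].mean(1).round(),im[250:262,270].mean(1).round(),im[250:262,300])
m=cv2.inRange(cv2.cvtColor(im,cv2.COLOR_RGB2HSV),(110,120,40),(130,255,255))
print([np.where(m[:,u])[0].max() for u in (246,250,306,310)],[np.where(m[150:,u])[0].min()+150 for u in (246,250,306,310)])
P=[ray(c,(276.3,r),.035) for r in (206,248)]; d=P[0]-P[1]; print("handle axis",P,np.degrees(np.arctan2(d[1],d[0])))
print("floor",[ray(c,u,.008).round(4) for u in ((277.7,200),(277.7,248))])
for r in (202,203,204): print("shoulder",ray(c,(276.3,r),.042).round(4))
for r in (255,256,257,258): print("rear",ray(c,(276.3,r),.044).round(4))
E
```

```text
[235. 235. 233. 233. 235. 234. 233. 227. 219. 218. 218. 219. 219. 218.
 218. 220. 217. 219. 216. 194.  94.  51.  54.  60.] [ 68.  64.  68.  64.  68.  64.  68. 111. 173. 179. 180. 180.] [[ 79 118 213]
 [ 75 118 209]
 [ 79 117 205]
 [116 121 179]
 [188 150 129]
 [220 166 112]
 [220 165 110]
 [213 159 107]
 [212 159 104]
 [217 162 105]
 [224 171 112]
 [225 170 113]]
[np.int64(252), np.int64(252), np.int64(252), np.int64(252)] [np.int64(195), np.int64(195), np.int64(195), np.int64(195)]
handle axis [array([0.50949039, 0.25455657, 0.035     ]), array([0.45189492, 0.24098508, 0.035     ])] 13.259015875527625
floor [array([0.5122, 0.2536, 0.008 ]), array([0.4422, 0.237 , 0.008 ])]
shoulder [0.5163 0.256  0.042 ]
shoulder [0.515  0.2557 0.042 ]
shoulder [0.5137 0.2554 0.042 ]
rear [0.4455 0.2393 0.044 ]
rear [0.4441 0.239  0.044 ]
rear [0.4427 0.2387 0.044 ]
rear [0.4413 0.2383 0.044 ]
```

Call:
play_rows([
  [-20,-4,40,0,0,0],
  [-42,-8,90,0,0,0],
  [-42,-8,140,0,0,0],
  [-42,-8,180,0,0,0],
  [-42,-8,180,0,0,0],
], gripper=1)

```text
time: 2.25
position: [0.4859, 0.2466, 0.0652]
tool_rot: [[0.973, 0.23, -0.012], [0.23, -0.973, -0.004], [-0.013, 0.001, -1.0]]
ft_force: [-0.7, -0.2, 0.3]
finger_gap: 0.0942
```

```bash
python3 - <<'E'
from rack import *
c=shot("wrist","w3.png"); im=c[0]; s=ctrl.sense(); p=np.array(s["position"]);R=np.array(s["tool_rot"]);print(p,R.round(4))
u=proj(c,p+R@[0,0,-.03]); print("tcp at",u, "handle pt",proj(c,[.4909,.25,.04]))
m=cv2.inRange(cv2.cvtColor(im,cv2.COLOR_RGB2HSV),(110,120,40),(130,255,255))
for v in range(150,420,15):
    b=np.where(m[v])[0]
    if len(b): 
        z=np.where(m[v,b.min():b.max()]==0)[0]+b.min(); print(v,b.min(),b.max(),(z.min(),z.max()) if len(z) else 0)
E
```

```text
[0.48906636 0.24773254 0.06845574] [[ 9.732e-01  2.300e-01 -6.000e-03]
 [ 2.300e-01 -9.732e-01 -2.000e-03]
 [-6.300e-03  6.000e-04 -1.000e+00]]
tcp at [281.69657463 265.26838949] handle pt [278.84045185 226.89813657]
150 235 327 (np.int64(239), np.int64(299))
165 240 320 (np.int64(256), np.int64(299))
180 227 348 (np.int64(267), np.int64(289))
195 224 348 (np.int64(255), np.int64(315))
210 220 347 (np.int64(221), np.int64(316))
225 215 346 (np.int64(224), np.int64(317))
240 215 345 (np.int64(223), np.int64(323))
255 216 344 (np.int64(219), np.int64(321))
270 217 343 (np.int64(220), np.int64(323))
```

View pics/w3.png

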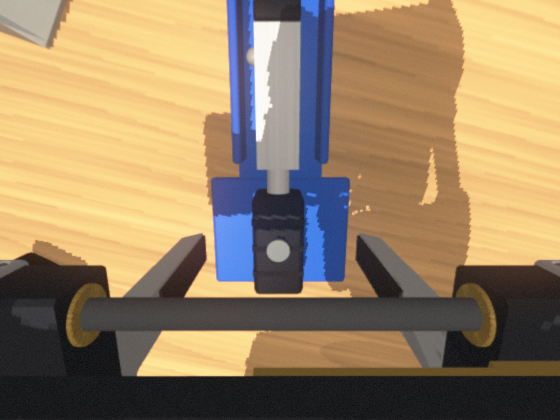

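Close view confirms: small grabber, pin at (250,57) on the left (+y) side, handle rows 190–292 at col 278, neck (278,180).

```bash
python3 - <<'E'
from rack import *
c=load("wrist")
a=ray(c,(278,191),.042);b=ray(c,(278,292),.044);print(a,b,np.linalg.norm(a-b))
print("neck/tube edge",ray(c,(278,168),.04),"pin",ray(c,(250,57),.026))
s=ctrl.sense();p=np.array(s["position"]);R=np.array(s["tool_rot"]);print(p)
o=a+.008*np.array([.973,.23,0]); t=o-.032*np.array([.973,.23,0]); t[2]=.012
print("origin",o,"delta tool mm",(R.T@(t-p)*1000).round(1))
E
```

```text
[0.51597131 0.25645702 0.042     ] [0.44385086 0.23955563 0.044     ] 0.07410138987785747
neck/tube edge [0.53074437 0.25993192 0.04      ] pin [0.59532503 0.29393894 0.026     ]
[0.48906636 0.24773254 0.06845574]
origin [0.52375531 0.25829702 0.042     ] delta tool mm [ 4.6 -2.3 56.4]
```

Call:
play_rows([
  [3,-1,20,0,0,0],
  [3,-1,40,0,0,0],
  [3,-1,56,0,0,0],
  [3,-1,56,0,0,0],
])

```text
time: 2.7
position: [0.4949, 0.2506, 0.0154]
tool_rot: [[0.973, 0.23, 0.001], [0.23, -0.973, 0.0], [0.001, -0.0, -1.0]]
ft_force: [1.1, 0.3, 0.4]
finger_gap: 0.094
```

Call:
play_rows([
  [0,0,0,0,0,0],
  [0,0,0,0,0,0],
  [0,0,0,0,0,0],
  [0,0,0,0,0,0],
  [0,0,0,0,0,0],
], gripper=0, grip_force=30)

```text
time: 3.2
position: [0.4942, 0.2506, 0.015]
tool_rot: [[0.973, 0.23, 0.001], [0.23, -0.973, 0.0], [0.001, -0.0, -1.0]]
ft_force: [-0.5, 0.3, -0.3]
finger_gap: 0.0577
```

Call:
play_rows([
  [0,0,0,0,0,0],
  [0,0,0,0,0,0],
  [0,0,0,0,0,0],
  [0,0,0,0,0,0],
  [0,0,0,0,0,0],
])

```text
time: 3.7
position: [0.4939, 0.2505, 0.0145]
tool_rot: [[0.973, 0.229, -0.0], [0.229, -0.973, 0.0], [-0.0, -0.0, -1.0]]
ft_force: [-0.8, 0.1, 0.6]
finger_gap: 0.0359
```

Call:
play_rows([
  [0,0,-10,0,0,0],
  [0,0,-35,0,0,0],
  [0,0,-70,0,0,0],
  [0,0,-110,0,0,0],
  [0,0,-150,0,0,0],
])

```text
time: 4.2
position: [0.4929, 0.2501, 0.1656]
tool_rot: [[0.973, 0.23, -0.002], [0.23, -0.973, -0.001], [-0.002, 0.0, -1.0]]
ft_force: [1.5, 0.3, -4.0]
finger_gap: 0.0359
```

Call:
play_rows([
  [-7,30,0,0,0,0],
  [-16,70,0,0,0,0],
  [-27,115,0,0,0,0],
  [-38,160,0,0,0,0],
  [-49,205,0,0,0,-0.03],
])

```text
time: 4.7
position: [0.4923, 0.0381, 0.1645]
tool_rot: [[0.966, 0.26, -0.001], [0.26, -0.966, -0.0], [-0.001, -0.0, -1.0]]
ft_force: [1.1, 0.1, -3.7]
finger_gap: 0.0358
```

Call:
play_rows([
  [-11,45,0,0,0,0],
  [-22,90,0,0,0,-0.02],
  [-33,135,0,0,0,-0.04],
  [-42,175,0,0,0,-0.04],
  [-46,192,0,0,0,-0.04],
])

```text
time: 5.2
position: [0.4981, -0.1615, 0.1645]
tool_rot: [[0.956, 0.294, -0.0], [0.294, -0.956, -0.002], [-0.001, 0.002, -1.0]]
ft_force: [0.3, 0.1, -3.9]
finger_gap: 0.0358
```

Call:
play_rows([
  [0,0,20,0,0,0],
  [0,0,30,0,0,0],
  [0,0,30,0,0,0],
  [0,0,30,0,0,0],
])

```text
time: 5.6
position: [0.4982, -0.157, 0.1345]
tool_rot: [[0.955, 0.298, -0.001], [0.298, -0.955, 0.0], [-0.0, -0.001, -1.0]]
ft_force: [0.4, 0.7, -3.6]
finger_gap: 0.0356
```

```bash
python3 - <<'E'
from rack import *
c=shot("wrist"); s=ctrl.sense(); print(s["position"],np.array(s["tool_rot"]).round(4),s["finger_gap"])
im=np.clip(c[0].astype(float)*2,0,255).astype(np.uint8); cv2.imwrite("pics/w4.png",im[:,:,::-1])
E
```

```text
[ 0.49875673 -0.15718008  0.13493935] [[ 9.546e-01  2.980e-01  5.000e-04]
 [ 2.980e-01 -9.546e-01 -2.000e-04]
 [ 5.000e-04  3.000e-04 -1.000e+00]] 0.03643522698375174
```

View pics/w4.png

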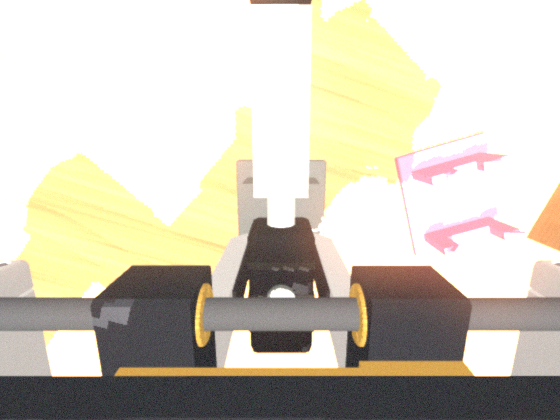

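Rack's front base edge at row 160, cols 238–325, with the tool on the same centre line (col 281); pink rack to the right (470,190).

```bash
python3 - <<'E'
from rack import *
c=load("wrist"); im=c[0].astype(int); s=ctrl.sense(); p=np.array(s["position"]);R=np.array(s["tool_rot"])
print("col profile rows @245",im[150:170,244].tolist())
for v in (168,180,195): print(v,im[v,232:244].tolist(),im[v,318:332].tolist())
for u in [(238,160),(325.5,160),(238,195),(325.5,195)]: print(u,ray(c,u,.01).round(4))
# tool axis check: shoulder/tube edges at z of tool
za=p[2]+.0115
for u in [(281,200),(281,100)]: print("tool axis",ray(c,u,za+.014).round(4))
E
```

```text
col profile rows @245 [[184, 135, 92], [184, 139, 97], [186, 138, 94], [182, 136, 92], [185, 138, 94], [183, 138, 93], [183, 138, 93], [186, 141, 96], [180, 135, 94], [151, 117, 87], [113, 96, 84], [116, 103, 93], [117, 107, 97], [114, 104, 92], [114, 103, 93], [117, 106, 97], [115, 104, 97], [114, 104, 94], [115, 104, 95], [115, 104, 95]]
168 [[182, 136, 90], [182, 136, 92], [176, 133, 89], [175, 133, 90], [142, 112, 87], [118, 103, 91], [115, 103, 94], [116, 102, 94], [114, 102, 93], [113, 102, 94], [118, 106, 99], [117, 106, 98]] [[111, 105, 99], [110, 103, 97], [108, 101, 93], [111, 104, 95], [108, 100, 93], [110, 101, 94], [108, 101, 94], [109, 96, 88], [148, 116, 84], [160, 121, 84], [162, 123, 86], [158, 119, 79], [161, 123, 82], [161, 120, 81]]
180 [[187, 139, 94], [182, 135, 92], [184, 136, 91], [176, 133, 89], [145, 112, 80], [117, 98, 86], [112, 100, 93], [113, 103, 95], [111, 101, 93], [114, 104, 96], [110, 100, 94], [108, 99, 92]] [[105, 97, 89], [109, 102, 95], [109, 101, 93], [109, 102, 92], [108, 102, 91], [111, 102, 94], [112, 101, 91], [130, 106, 85], [166, 128, 87], [172, 131, 87], [173, 131, 88], [176, 134, 89], [171, 128, 83], [176, 134, 89]]
195 [[175, 130, 89], [175, 131, 88], [172, 127, 84], [167, 124, 81], [163, 123, 86], [122, 105, 85], [107, 97, 89], [108, 101, 92], [110, 104, 93], [109, 101, 93], [109, 102, 95], [106, 99, 90]] [[110, 100, 94], [110, 100, 93], [112, 101, 92], [112, 101, 96], [112, 103, 95], [112, 101, 94], [114, 99, 85], [157, 121, 88], [172, 129, 87], [174, 130, 88], [173, 130, 88], [175, 131, 89], [175, 131, 88], [174, 130, 87]]
(238, 160) [ 0.5281 -0.1025  0.01  ]
(325.5, 160) [ 0.5538 -0.185   0.01  ]
(238, 195) [ 0.4942 -0.1119  0.01  ]
(325.5, 195) [ 0.5206 -0.1966  0.01  ]
tool axis [ 0.5323 -0.1457  0.1604]
tool axis [ 0.5786 -0.1313  0.1604]
```

Call:
play_rows([
  [-5,0,20,0,0,0],
  [-5,0,45,0,0,0],
  [-5,0,65,0,0,0],
  [-5,0,75,0,0,0],
  [-5,0,75,0,0,0],
])

```text
time: 6.15
position: [0.4933, -0.1585, 0.0589]
tool_rot: [[0.955, 0.298, -0.002], [0.298, -0.955, 0.001], [-0.001, -0.001, -1.0]]
ft_force: [-0.2, -0.2, -3.1]
finger_gap: 0.0357
```

Call:
play_rows([
  [0,0,5,0,0,0],
  [0,0,10,0,0,0],
  [0,0,15,0,0,0],
  [0,0,15,0,0,0],
])

```text
time: 6.55
position: [0.4934, -0.159, 0.0441]
tool_rot: [[0.955, 0.297, -0.001], [0.297, -0.955, 0.0], [-0.001, -0.001, -1.0]]
ft_force: [-1.7, 0.1, -4.0]
finger_gap: 0.0361
```

Call:
play_rows([
  [0,0,3,0,0,0],
  [0,0,5,0,0,0],
  [0,0,5,0,0,0],
])

```text
time: 6.85
position: [0.4935, -0.1591, 0.0393]
tool_rot: [[0.955, 0.297, -0.0], [0.297, -0.955, 0.0], [-0.0, -0.0, -1.0]]
ft_force: [0.1, 0.6, -3.9]
finger_gap: 0.0362
```

Call:
play_rows([
  [0,0,1,0,0,0],
  [0,0,1,0,0,0],
])

```text
time: 7.05
position: [0.4938, -0.1592, 0.0385]
tool_rot: [[0.955, 0.297, 0.0], [0.297, -0.955, -0.0], [0.0, 0.0, -1.0]]
ft_force: [0.3, -0.5, -4.0]
finger_gap: 0.0357
```

Call:
play_rows([
  [0,0,1,0,0,0],
  [0,0,2,0,0,0],
  [0,0,2,0,0,0],
])

```text
time: 7.35
position: [0.4939, -0.1592, 0.0383]
tool_rot: [[0.955, 0.297, 0.001], [0.297, -0.955, -0.0], [0.001, 0.001, -1.0]]
ft_force: [-3.6, 1.4, 9.1]
finger_gap: 0.0359
```

Call:
play_rows([
  [0,0,-1,0,0,0],
  [0,0,-1,0,0,0],
  [0,0,-1,0,0,0],
  [0,0,-1,0,0,0],
  [0,0,-1,0,0,0],
], gripper=1)

```text
time: 7.85
position: [0.4938, -0.1592, 0.0374]
tool_rot: [[0.955, 0.297, -0.0], [0.297, -0.955, 0.0], [-0.0, -0.0, -1.0]]
ft_force: [-0.3, 0.1, 0.3]
finger_gap: 0.0722
```

Call:
play_rows([
  [0,0,0,0,0,0],
  [0,0,0,0,0,0],
  [0,0,0,0,0,0],
  [0,0,0,0,0,0],
  [0,0,0,0,0,0],
])

```text
time: 8.35
position: [0.4938, -0.1592, 0.0375]
tool_rot: [[0.955, 0.297, 0.0], [0.297, -0.955, -0.0], [0.0, 0.0, -1.0]]
ft_force: [0.5, -0.4, -0.6]
finger_gap: 0.0939
```

Call:
play_rows([
  [0,0,-40,0,0,0],
  [0,0,-85,0,0,0],
  [0,0,-130,0,0,0],
  [0,0,-130,0,0,0],
  [0,0,-130,0,0,0],
])

```text
time: 8.85
position: [0.4942, -0.1593, 0.1685]
tool_rot: [[0.955, 0.297, 0.002], [0.297, -0.955, -0.001], [0.002, 0.002, -1.0]]
ft_force: [-0.4, 0.6, -0.3]
finger_gap: 0.0939
```

```bash
python3 - <<'E'
from rack import *
c=shot("wrist"); s=ctrl.sense(); print(s["position"],np.array(s["tool_rot"]).round(4),s["finger_gap"],s["ft_force"])
im=np.clip(c[0].astype(float)*1.5,0,255).astype(np.uint8); cv2.imwrite("pics/w5.png",im[:,:,::-1])
E
```

```text
[ 0.49313257 -0.15888431  0.1669893 ] [[ 9.549e-01  2.970e-01 -7.000e-04]
 [ 2.970e-01 -9.549e-01  4.000e-04]
 [-5.000e-04 -5.000e-04 -1.000e+00]] 0.09413248892943689 [-0.69865916 -0.15419926 -0.24136872]
```

View pics/w5.png

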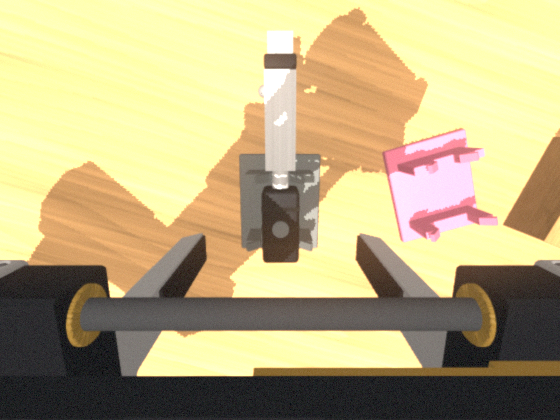

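Tool is lying in the rack, neck in front fork (280,180), handle (280,230) between rear posts, pin visible at (263,91).

```bash
python3 - <<'E'
from rack import *
c=load("wrist"); im=c[0].astype(int); s=ctrl.sense(); p=np.array(s["position"]);R=np.array(s["tool_rot"])
rel=lambda u,z:(R.T@(ray(c,u,z)-p)*1000).round(1)
print("pin patch"); print(im[82:102,254:270].sum(2)//3)
for v in (75,82,104,125,150,165): print(v,(im[v,258:304].sum(1)//3).tolist())
print("col",(im[50:72,281].sum(1)//3).tolist(),(im[160:195,281].sum(1)//3).tolist())
print("pin",rel((261.5,91),.05),"shoulder",rel((281,187),.066),"rear",rel((281,262),.068),"tuberear",rel((281,170),.064),"tubefront",rel((281,68),.064))
E
```

```text
pin patch
[[182 183 181 185 185 186 186 183 182 190 226 235 237 236 236 237]
 [181 182 183 181 185 182 185 184 180 185 225 236 237 236 237 236]
 [184 184 183 181 180 184 181 178 167 168 220 235 237 235 236 234]
 [181 185 181 183 184 179 170 154 146 155 218 235 237 236 236 236]
 [185 185 184 186 182 168 146 146 152 163 221 235 237 236 236 237]
 [186 185 185 183 179 158 149 155 162 173 221 236 238 236 236 237]
 [184 185 184 183 167 152 153 163 169 178 223 234 236 235 238 237]
 [184 185 184 182 158 152 160 168 174 182 218 235 238 236 236 236]
 [186 186 181 179 155 152 162 174 177 192 219 234 238 236 236 236]
 [188 188 187 179 153 155 161 169 181 197 220 234 236 237 236 236]
 [189 189 188 188 160 153 160 159 176 196 223 234 237 236 236 237]
 [190 189 190 188 166 151 154 143 165 182 221 234 237 237 237 237]
 [189 190 188 188 174 153 149 156 164 173 217 235 238 237 236 236]
 [190 192 190 192 188 163 145 143 149 160 213 234 238 236 238 236]
 [190 192 191 190 190 180 159 144 142 149 205 234 238 236 237 235]
 [192 192 192 194 190 191 183 167 151 152 205 233 238 236 236 227]
 [193 192 194 193 
[... 1351 characters left out ...]
3, 141, 140, 138, 143, 139, 129, 112, 109, 110, 113, 111, 110, 113, 110]
165 [79, 84, 82, 81, 81, 84, 88, 119, 135, 141, 142, 137, 140, 139, 137, 137, 138, 137, 139, 137, 139, 140, 140, 137, 139, 141, 140, 139, 136, 143, 140, 141, 141, 138, 137, 140, 138, 114, 88, 81, 82, 82, 79, 83, 81, 82]
col [192, 189, 181, 139, 75, 63, 65, 66, 64, 63, 67, 69, 71, 74, 71, 68, 69, 64, 100, 181, 233, 237] [138, 140, 137, 139, 139, 137, 138, 140, 138, 138, 138, 136, 136, 137, 156, 196, 196, 144, 137, 134, 137, 133, 138, 139, 150, 193, 228, 219, 167, 75, 39, 38, 40, 52, 58]
pin [109.2 -17.6 116.9] shoulder [ 22.5   0.3 101. ] rear [-51.8   0.3  99. ] tuberear [ 38.2   0.3 103. ] tubefront [125.9   0.3 102.9]
```

Call:
play_rows([
  [30,0,10,0,0,0],
  [70,0,30,0,0,0],
  [108,0,60,0,0,0],
  [108,0,77,0,0,0],
  [108,0,77,0,0,0],
])

```text
time: 9.4
position: [0.5936, -0.1254, 0.0848]
tool_rot: [[0.954, 0.298, -0.011], [0.298, -0.955, 0.003], [-0.009, -0.007, -1.0]]
ft_force: [-1.4, -0.2, 0.9]
finger_gap: 0.0938
```

Call:
play_rows([
  [0,0,0,0,0,0],
  [0,0,0,0,0,0],
])

```text
time: 9.6
position: [0.5965, -0.1274, 0.0909]
tool_rot: [[0.955, 0.297, 0.0], [0.297, -0.955, -0.0], [0.0, 0.0, -1.0]]
ft_force: [0.7, -1.1, 0.4]
finger_gap: 0.0943
```

```bash
python3 - <<'E'
from rack import *
c=shot("wrist"); s=ctrl.sense(); print(s["position"],np.array(s["tool_rot"]).round(4),s["finger_gap"])
im=np.clip(c[0].astype(float)*1.5,0,255).astype(np.uint8); cv2.imwrite("pics/w6.png",im[:,:,::-1])
p=np.array(s["position"]);R=np.array(s["tool_rot"]); print("expected pin px",proj(c,p+R@[0,-.0175,p[2]-.05]))
E
```

```text
[ 0.59677758 -0.12752332  0.09147154] [[ 9.551e-01  2.964e-01  1.300e-03]
 [ 2.964e-01 -9.551e-01 -5.000e-04]
 [ 1.100e-03  8.000e-04 -1.000e+00]] 0.09375419928168484
expected pin px [258.94460197 228.06824837]
```

View pics/w6.png

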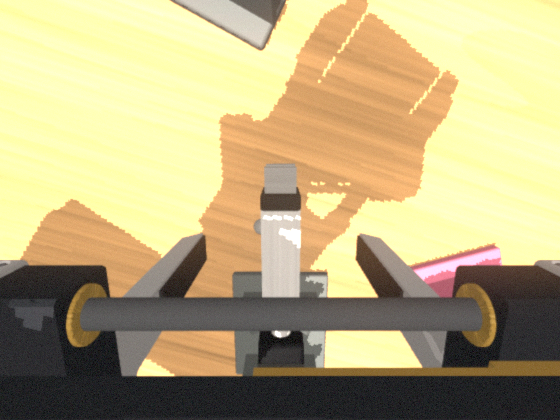

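Pin seen at (258,227) versus predicted (259,228): aligned within about 1 mm.

Call:
play_rows([
  [0,0,25,0,0,0],
  [0,0,50,0,0,0],
  [0,0,60,0,0,0],
  [0,0,60,0,0,0],
])

```text
time: 10.05
position: [0.5959, -0.1271, 0.0301]
tool_rot: [[0.955, 0.297, -0.002], [0.297, -0.955, 0.001], [-0.001, -0.001, -1.0]]
ft_force: [0.0, 0.1, -0.0]
finger_gap: 0.094
```

Call:
play_rows([
  [0,0,0,0,0,0],
  [0,0,0,0,0,0],
  [0,0,0,0,0,0],
  [0,0,0,0,0,0],
  [0,0,0,0,0,0],
], gripper=0, grip_force=30)

```text
time: 10.55
position: [0.5971, -0.1271, 0.0309]
tool_rot: [[0.955, 0.297, 0.001], [0.297, -0.955, -0.0], [0.001, 0.0, -1.0]]
ft_force: [-0.5, 0.8, -0.2]
finger_gap: 0.0574
```

Call:
play_rows([
  [0,0,0,0,0,0],
  [0,0,0,0,0,0],
  [0,0,0,0,0,0],
  [0,0,0,0,0,0],
  [0,0,0,0,0,0],
])

```text
time: 11.05
position: [0.5969, -0.1272, 0.0305]
tool_rot: [[0.955, 0.297, 0.0], [0.297, -0.955, -0.0], [-0.0, 0.0, -1.0]]
ft_force: [1.0, 0.2, -0.2]
finger_gap: 0.028
```

Call:
play_rows([
  [0,0,0,0,0,0],
  [0,0,0,0,0,0],
  [0,0,0,0,0,0],
])

```text
time: 11.35
position: [0.5968, -0.1272, 0.0305]
tool_rot: [[0.955, 0.297, 0.0], [0.297, -0.955, -0.0], [-0.0, 0.0, -1.0]]
ft_force: [0.1, -0.5, 0.3]
finger_gap: 0.0278
```

Call:
play_rows([
  [2,0,0,0,0,0],
  [4,0,0,0,0,0],
  [6,0,0,0,0,0],
  [8,0,0,0,0,0],
  [10,0,0,0,0,0],
])

```text
time: 11.85
position: [0.6053, -0.1241, 0.0302]
tool_rot: [[0.955, 0.297, -0.002], [0.297, -0.955, 0.0], [-0.002, -0.001, -1.0]]
ft_force: [-5.3, -1.0, 0.7]
finger_gap: 0.0278
```

Call:
play_rows([
  [2,0,0,0,0,0],
  [4,0,0,0,0,0],
  [6,0,0,0,0,0],
  [8,0,0,0,0,0],
  [8,0,0,0,0,0],
])

```text
time: 12.35
position: [0.6139, -0.1215, 0.0303]
tool_rot: [[0.955, 0.297, -0.0], [0.297, -0.955, 0.001], [-0.0, -0.001, -1.0]]
ft_force: [-2.5, -0.8, 0.1]
finger_gap: 0.0278
```

Call:
play_rows([
  [1.5,0,0,0,0,0],
  [3,0,0,0,0,0],
  [4.5,0,0,0,0,0],
  [6,0,0,0,0,0],
  [6,0,0,0,0,0],
])

```text
time: 12.85
position: [0.6204, -0.1196, 0.0305]
tool_rot: [[0.955, 0.297, 0.001], [0.297, -0.955, 0.0], [0.001, -0.0, -1.0]]
ft_force: [-2.4, -0.1, 0.3]
finger_gap: 0.028
```

Call:
play_rows([
  [1,0,0,0,0,0],
  [2,0,0,0,0,0],
  [2,0,0,0,0,0],
])

```text
time: 13.15
position: [0.622, -0.1191, 0.0305]
tool_rot: [[0.955, 0.297, 0.001], [0.297, -0.955, 0.0], [0.001, -0.0, -1.0]]
ft_force: [-2.7, 0.2, -0.9]
finger_gap: 0.0274
```

Call:
play_rows([
  [0.5,0,0,0,0,0],
  [1,0,0,0,0,0],
  [1,0,0,0,0,0],
])

```text
time: 13.45
position: [0.6229, -0.1189, 0.0305]
tool_rot: [[0.955, 0.297, 0.0], [0.297, -0.955, 0.0], [0.001, -0.0, -1.0]]
ft_force: [-2.7, 0.2, -0.5]
finger_gap: 0.0282
```

Call:
play_rows([
  [0.5,0,0,0,0,0],
  [1,0,0,0,0,0],
  [1,0,0,0,0,0],
])

```text
time: 13.75
position: [0.6244, -0.1186, 0.0306]
tool_rot: [[0.955, 0.297, 0.002], [0.297, -0.955, 0.0], [0.002, 0.0, -1.0]]
ft_force: [-1.4, 2.0, -0.2]
finger_gap: 0.0277
```

Call:
play_rows([
  [0.5,0,0,0,0,0],
  [1,0,0,0,0,0],
  [1,0,0,0,0,0],
])

```text
time: 14.05
position: [0.6257, -0.1184, 0.0308]
tool_rot: [[0.955, 0.297, 0.002], [0.297, -0.955, -0.0], [0.002, 0.001, -1.0]]
ft_force: [-0.9, 1.0, -1.2]
finger_gap: 0.0281
```

```bash
python3 - <<'E'
from rack import *
c=shot("wrist"); s=ctrl.sense(); print(s["position"],s["ft_force"])
np.savez("pull.npz",im=c[0])
im=np.clip(c[0][200:420,200:360].astype(float)*1.6,0,255).astype(np.uint8)
sd=shot("side"); u=proj(sd,[.6,-.12,.05]).astype(int); print(u)
cr=sd[0][u[1]-35:u[1]+35,u[0]-50:u[0]+50]; cr=np.clip(cr.astype(float)*1.6,0,255).astype(np.uint8)
A=cv2.resize(im,(400,550)); B=cv2.resize(cr,(400,280),interpolation=cv2.INTER_CUBIC); B=np.vstack([B,np.zeros((270,400,3),np.uint8)])
sc=shot("scene"); u=proj(sc,[.6,-.12,.05]).astype(int)
cr=sc[0][u[1]-34:u[1]+33,u[0]-50:u[0]+50]; B[282:]=cv2.resize(np.clip(cr.astype(float)*1.6,0,255).astype(np.uint8),(400,268),interpolation=cv2.INTER_CUBIC)
cv2.imwrite("pics/w7.png",np.hstack([A,B])[:,:,::-1])
E
```

```text
[ 0.62580512 -0.11846794  0.03080932] [ 1.10971126  1.30461926 -1.39759673]
[315 224]
```

View pics/w7.png

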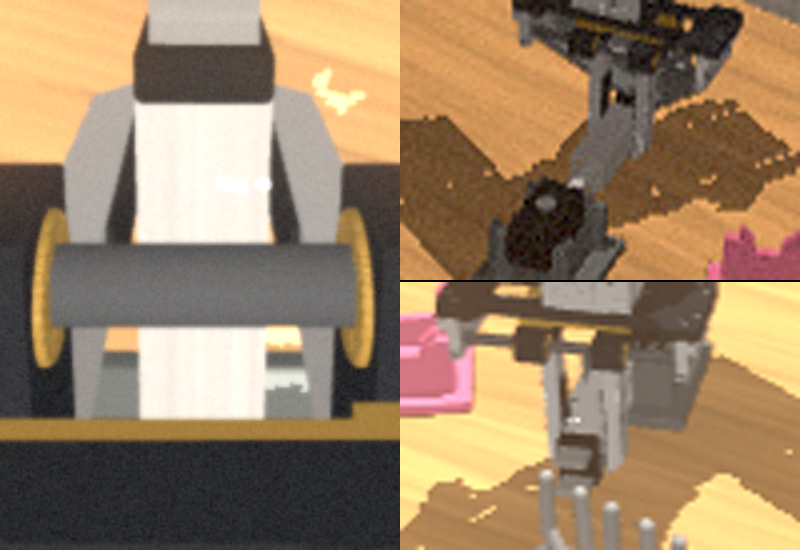

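Wrist view shows the tube clamped with the head ahead of the pads; no catch force yet. Continue in small steps.

Call:
play_rows([
  [0.5,0,0,0,0,0],
  [1,0,0,0,0,0],
  [1,0,0,0,0,0],
])

```text
time: 14.5
position: [0.6259, -0.1183, 0.0306]
tool_rot: [[0.955, 0.297, 0.001], [0.297, -0.955, -0.0], [0.001, 0.001, -1.0]]
ft_force: [-0.3, 1.4, -0.8]
finger_gap: 0.0275
```

```bash
python3 - <<'E'
from h import *
s=ctrl.sense(); print(s["position"],s["ft_force"],s["wrist_torque"],s["finger_gap"])
E
```

```text
[ 0.62592149 -0.11831289  0.03060238] [-0.341764    1.40379997 -0.83533102] [ 0.2262814   0.00271798 -0.11520849] 0.027471725747335262
```

Call:
play_rows([
  [0.5,0,0,0,0,0],
  [1,0,0,0,0,0],
  [1,0,0,0,0,0],
])

```text
time: 14.8
position: [0.6271, -0.1179, 0.0307]
tool_rot: [[0.955, 0.297, 0.001], [0.297, -0.955, -0.0], [0.001, 0.001, -1.0]]
ft_force: [1.4, 1.7, -1.0]
finger_gap: 0.0279
```

Call:
play_rows([
  [0.5,0,0,0,0,0],
  [1,0,0,0,0,0],
  [1,0,0,0,0,0],
])

```text
time: 15.1
position: [0.6272, -0.1178, 0.0305]
tool_rot: [[0.955, 0.297, -0.0], [0.297, -0.955, -0.0], [-0.0, 0.0, -1.0]]
ft_force: [0.3, -0.0, -0.6]
finger_gap: 0.0276
```

Call:
play_rows([
  [0,0,0,0,0,0],
  [0,0,0,0,0,0],
  [0,0,0,0,0,0],
  [0,0,0,0,0,0],
  [0,0,0,0,0,0],
], gripper=1)

```text
time: 15.6
position: [0.6274, -0.1176, 0.0306]
tool_rot: [[0.955, 0.297, 0.0], [0.297, -0.955, -0.0], [0.0, 0.0, -1.0]]
ft_force: [-0.4, -0.1, 0.5]
finger_gap: 0.0646
```

Call:
play_rows([
  [0,0,0,0,0,0],
  [0,0,0,0,0,0],
  [0,0,0,0,0,0],
  [0,0,0,0,0,0],
  [0,0,0,0,0,0],
])

```text
time: 16.1
position: [0.6275, -0.1176, 0.0305]
tool_rot: [[0.955, 0.297, 0.0], [0.297, -0.955, -0.0], [0.0, 0.0, -1.0]]
ft_force: [-0.5, -0.1, 0.6]
finger_gap: 0.0941
```

Call:
play_rows([
  [0,0,-30,0,0,0],
  [0,0,-80,0,0,0],
  [-30,0,-120,0,0,0],
  [-60,0,-120,0,0,0],
  [-60,0,-120,0,0,0],
])

```text
time: 16.6
position: [0.5675, -0.1361, 0.1524]
tool_rot: [[0.955, 0.296, 0.0], [0.296, -0.955, -0.001], [-0.0, 0.001, -1.0]]
ft_force: [0.7, 0.2, -0.4]
finger_gap: 0.0942
```

```bash
python3 - <<'E'
from rack import *
c=shot("wrist"); s=ctrl.sense(); print(s["position"],s["ft_force"],s["finger_gap"])
im=np.clip(c[0][20:345,180:430].astype(float)*1.5,0,255).astype(np.uint8); cv2.imwrite("pics/w8.png",cv2.resize(im,None,fx=1.8,fy=1.8,interpolation=cv2.INTER_CUBIC)[:,:,::-1])
E
```

```text
[ 0.56903304 -0.13565969  0.15147738] [-0.25358201 -0.09570735  1.09689057] 0.09401727354226819
```

View pics/w8.png

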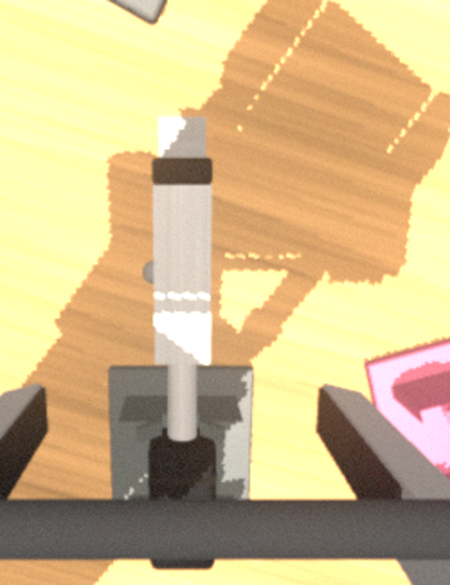

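Pin stands out at (152,271), 45 mm from the tube's rear end: the middle hole. Check the tool's offset in the rack.

```bash
python3 - <<'E'
from rack import *
c=load("wrist"); s=ctrl.sense(); p=np.array(s["position"]);R=np.array(s["tool_rot"])
px=lambda u:(u[0]/1.8+180,u[1]/1.8+20)
rel=lambda u,z:(R.T@(ray(c,px(u),z)-p)*1000).round(1)
for n,u,z in (("rackfront",(180,367),.01),("rackL",(109,400),.01),("rackR",(252,400),.01),("pin",(147,271),.05),("tubefront",(182,183),.064),("tuberear",(182,364),.064),("shoulder",(182,436),.064),("handle rear",(182,567),.068),("axis",(182,300),.064),("axis",(182,540),.068)): print(n,rel(u,z))
E
```

```text
rackfront [-27.8  -1.7 141.5]
rackL [-49.1 -45.7 141.4]
rackR [-49.1  42.9 141.5]
pin [ 35.1 -18.5 101.5]
tubefront [77.9 -0.6 87.5]
tuberear [-10.4  -0.5  87.5]
shoulder [-49.6  -0.5  87.4]
handle rear [-125.1   -0.5   83.4]
axis [22.4 -0.6 87.5]
axis [-108.4   -0.5   83.4]
```

Call:
play_rows([
  [0,0,-40,0,0,0],
  [0,0,-60,0,0,0],
  [0,0,-60,0,0,0],
  [0,0,-60,0,0,0],
])

```text
time: 17.05
position: [0.5703, -0.1351, 0.2094]
tool_rot: [[0.955, 0.297, -0.001], [0.297, -0.955, 0.001], [-0.001, -0.001, -1.0]]
ft_force: [0.3, 0.1, 0.4]
finger_gap: 0.0937
```

```bash
python3 - <<'E'
from h import *
s=ctrl.sense(); print(s["position"],s["time"],s["ft_force"]); print(ctrl.job_done())
E
```

```text
[ 0.57034819 -0.13508535  0.20938821] 17.05 [0.28459195 0.07234824 0.35602663]
the job is handed in; nothing more can be done
None
```

The job is handed in at 17.05 s. The small grabber was laid in the grey rack and let go. I then clamped the tube at the pin, with a finger gap of 28 mm (pin flush). I pulled the tube about 32 mm by gripper travel, some of which was the whole tool shifting in the rack.

**Last checks:**
- **Pin:** it stands out about 45 mm from the tube's rear end, which is the middle hole.
- **Position in the rack:** the tool lies about 4 mm forward of the rack's origin and about 1 mm across. The along-axis readings from different features of the tool disagreed by several mm (about +1 to +7 mm), so the 4 mm is an average; all of them are inside the 10 mm limit.
- **Forces:** no sharp catch force ever showed. The pull fell from about 2.6 N to near zero at about 29 mm, and the wrist reading stayed under 6 N at every check during the pull.
- **Clearance:** the gripper is open, about 0.16 m above the tool, and touches nothing. I did not measure the pliers, cube or carton again at the end.

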